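# Seat the contact insert and hold the connector in tongs for spraying

## Task

The connector is to be sprayed with contact cleaner, held in tongs to keep the solvent off your fingers. Press the loose contact insert down into the open metal connector housing until its top is flush with the rim, then take the spring tongs, close their jaws on the two long sides of the housing, lift it with the tongs alone and hold it level, about 15 cm above the bench, over the middle of the drip tray. Finish while holding it there: do not put it down, do not lift the housing with your own fingers, and leave the bottles, the circuit board and the small black cap where they are.

Things in the scene. Friction and masses are not known exactly. Their poses are not given: they have to be found in the camera images.
- housing: metal connector housing, loose on the bench, open on top, 90 g: body 50 (x) x 28 (y) x 27 mm high, with a foot flange 74 x 28 x 5 mm that sticks out 12 mm at both ends, and a small peg on each end. Recess from the top 42 (x) x 20 (y) mm, 22 mm deep, floor 5 mm above the underside. Origin: centre of the underside; x along the length, z up out of the recess.
- housing_rim (a point): centre of the recess mouth at rim level, 27 mm above the housing's underside. Inside, a leaf spring leans in from each long wall: the insert (1 mm play all round) drops about 10 mm freely, then stands on the springs about 11 mm proud; from there a steady push of some 4 to 10 N takes it to the floor.
- insert: black plastic contact block with two rows of contacts on top, loose and upright on the bench, 40 (x) x 18 (y) x 22 mm high, 25 g. Origin: centre of the underside; x along its length, z up. May go in either way round. Take it across its 18 mm width by the upper 10 to 12 mm, set it in the recess mouth, let go and push it home with shut fingers, which end on the rim.
- tongs: steel spring tongs lying flat, 22 mm high, 205 mm long, 95 g: U-bow at the back, two sprung arms with black ribbed finger grips 64 mm long, rubber jaws at the front. Origin: on the underside midway between the middles of the two finger grips; x points to the jaws, y across, z up. Hinges 80 mm behind the origin, jaw centres 105 mm ahead. Grip them from above across y at the origin.
- tongs_jaws (a point): point midway between the rubber jaws (each 30 mm long in x, 22 mm high), 105 mm ahead of the tongs' origin, 11 mm above their underside. Open, they stand 56 mm apart. Squeezed to 43 mm over the finger grips (about 7 N, enough to carry them) they stand 45 mm apart; at 36 mm they are parallel and 28 mm apart, the housing's width. A squeeze of 60 N puts 20 to 25 N on the housing.
- tongs_left: the tongs' arm on their +y side, finger grip and jaw included; origin at its hinge. Open, the tongs measure 48 mm over the finger grips; both arms move alike and spring open when let go.
- tongs_right: the tongs' arm on their -y side, with its finger grip and jaw; origin at its hinge
- drip_tray: low open steel tray on four rubber feet, fixed on the bench, 153 (x) x 123 (y) x 29 mm high. Origin: centre of the underside
- contact_cleaner: black spray bottle with white nozzle, 42 x 42 x 140 mm, bystander; origin: centre of the underside
- flux_bottle: small white bottle with a red tip, 40 x 40 x 98 mm, bystander; origin: centre of the underside
- circuit_board: green circuit board with parts, 70 x 100 x 16 mm, bystander; origin: centre of the underside
- dust_cap: small round black cap, 32 mm across, 20 mm high, bystander; origin: centre of the underside
- jaw_left (a point): centre of the inner face of the jaw on the tongs' +y side; the distance to jaw_right is the jaw opening
- jaw_right (a point): centre of the inner face of the jaw on the tongs' -y side

How it is judged (in metres and radians):
On the way, in this order (a step that is already met when the one before it is completed fails the run):
1. the insert is pressed flush into the housing, which stands on the bench (z of insert in the frame of housing below 0.0068 m and horizontal distance between insert and housing below 0.003 m and angle between the z axis of insert and the z axis of housing, either way round below 0.07 rad and height (world z) of housing below 0.006 m and angle between housing's own z axis and vertical below 0.1 rad), for 0.2 s.
2. the tongs' jaws are closed on the housing from both sides (contact force between each of tongs_left, tongs_right and housing above 1 N), for 0.2 s.
At the end, for the whole second after the job is handed in: Only the gripped tongs hold the housing (both jaws over 1 N; robot touches neither housing nor insert); its underside 10-22 cm above the bench, centre within 45 mm of the tray's centre in plan, tilt under 0.25 rad, still; the insert seated within 1.8 mm of flush (all of step 2 and height (world z) of housing between 0.1 and 0.22 m and horizontal distance between housing and drip_tray below 0.045 m and angle between housing's own z axis and vertical below 0.25 rad and linear speed of housing below 0.03 m/s and contact force between the fingers and tongs above 3 N and contact force between the arm and housing below 0.1 N and contact force between the arm and insert below 0.1 N and z of insert in the frame of housing below 0.0068 m and angle between the z axis of insert and the z axis of housing, either way round below 0.07 rad); the arm keeps its last pose, push and grip.
It fails at once if the housing is lifted with the robot's fingers (height (world z) of housing above 0.02 m and contact force between the arm and housing above 0.5 N).
It fails at once if a bystander (bottles, circuit board, black cap) is moved by more than 3 cm (distance of any of contact_cleaner, flux_bottle, circuit_board, dust_cap from where it was at the start of the episode above 0.03 m).
It also fails if it takes over 67 s, if anything falls off the work surface, if the arm or the gripper's body presses on something with over 40 N, if the wrist force passes 120 N, or if a joint passes its speed limit or range.

## Robot

A 6-joint arm with a two-finger parallel gripper is mounted at the origin on a cart in front of the work surface, level with it; the furniture and walls round the work are solid. World frame = base frame: x ahead of the robot, y to its left, z up, the work surface at z = 0. Lengths are in m, angles in degrees, forces in N, time in s.
With the tool pointing down it reaches from about 0.25 to 0.725 m from the base axis. Payload 4 kg.
Tool frame: the origin (TCP) lies at the very end of the fingers, on their centre line; the grasp point (between the pads) lies r.grip_point_offset behind it (r.grip_point_offset is the distance from the TCP to the grasp point, in m); z points along the fingers, y is the line along which they close (so a half turn about z gives the same grasp; the last joint's range is limited). The gripper opens to 85 mm and grips with 20 to 120 N. Pads are 22 mm wide; open, the fingers measure 114 mm over their backs; the gripper's body (76 mm by 85 mm) begins 54 mm behind the grasp point. The pads swing forward as they close: fully open they stand 13 mm farther back than shut.
Start: joints at [65.546, 13.785, 0.286, 76.501, 0, 90], TCP at [0.207, 0.455, 0.201] pointing down, gripper open.
Joint ranges: [-155.79, 155.79], [-60.16, 107.12], [-62.33, 73.08], [-114, 123.19], [-81.49, 82.49], [-180, 180]. Speed limits (degrees/s): [159.86, 159.86, 180, 180, 180, 180].

## Interface

Orientations are given as a 3x3 rotation matrix whose columns are the frame's x, y, z axes.
In Python, from cell import r, eyes, hand_in gives the robot as it stands. The module is installed in compiled form; this text tells all that it offers.
- The arm moves only by the tool drive_tool, never from a script. Its argument "series" is a list of rows, each a list of 5 numbers: the shift along the world's x, y, z in m, then the turn about the world's z in degrees, then the opening, from -1 (shut) to 1 (fully open). A call has 1 to 8 rows; each row shifts and turns the commanded pose from where the row before left it; what a row does not reach is not made up. A row lasts 1/10 s, in which the tool goes at most 50 mm and 8.59 degrees, less where a joint would pass 70% of its speed; a pose out of reach is approached as far as the arm can. A call with a gripper value outside its range is refused whole. The fingers move at their own pace and stop on an object; "force" is the grip in N (left out, the last holds). Time passes only in rows, so rows that do not move let the fingers close. It gives the time, the measured TCP pose, the force, the opening and the grip force at its end, in the units of the state.
- r.get_obs(): the state, without advancing time (a new reading comes with each control period).
- eyes.capture(name): name is "scene" or "top" or "wrist"; returns the picture (384x512x3 uint8, red, green, blue); there is no depth.
- eyes.camera_info(name): a dict with "fx", "fy", "cx", "cy" (pixels), "rvec" (rotation vector, rad) and "tvec" (3), from world to camera coordinates, as OpenCV has them. Camera axes: x right, y down, z forward; pixel columns grow to the right and rows downward; lengths in m; the calibration is good to about 2 mm. A picture is of the moment at which its call begins: read the wrist's pose just before it. camera_info takes no time and is no camera call; for the wrist camera it gives the pose at the moment of the call.
- hand_in(): hands the job in; it is judged then, once.
The state is a dict: "time": time; "q": joint angles; "dq": joint speeds; "joint_torque": joint torques, N m; "tool_pos": TCP position; "tcp_rot": TCP orientation; "ft_force": force on the tool from outside, world axes, zero at the start; "ft_torque": the same for the moment, N m; "width": finger opening in m; "grasp_force": force on a finger pad.
Only numpy, scipy, OpenCV 4.12 (cv2) and the standard library are available. Lean on these libraries where they do the work, as an engineer would, in place of code of your own. Each camera call takes 0.05 s, during which the arm holds its last target. There are 200 camera calls.

## Working session

There is one attempt and no reset: what is moved stays moved. The work goes in short steps, Python scripts to look and compute and a tool call to move; the robot and the scene stay as the last step left them, time stands still between calls to the robot, and variables do not carry over. Pictures are saved under pics/ and viewed, at most 10 in all, crops included, and the job is handed in when it is done.

Besides the shell and the picture viewer there is one more tool, called after ">>>" by a JSON object that holds its "name" and its "arguments". drive_tool: Moves the arm, as the interface text tells. Its arguments: {"type":"object","properties":{"series":{"type":"array"},"force":{"type":"number"}},"required":["series"]}

```bash
mkdir -p pics
cat > h.py <<'E'
import numpy as np, cv2
from cell import r, eyes, hand_in
def ray(name,px,z,info=None):
    i=info or eyes.camera_info(name); R,_=cv2.Rodrigues(np.array(i["rvec"],float)); t=np.array(i["tvec"],float).ravel()
    px=np.atleast_2d(np.array(px,float)); d=np.c_[(px[:,0]-i["cx"])/i["fx"],(px[:,1]-i["cy"])/i["fy"],np.ones(len(px))]@R
    c=-R.T@t; return c+d*((z-c[2])/d[:,2])[:,None]
def proj(name,P):
    i=eyes.camera_info(name); K=np.array([[i["fx"],0,i["cx"]],[0,i["fy"],i["cy"]],[0,0,1.]])
    return cv2.projectPoints(np.atleast_2d(np.array(P,float)),np.array(i["rvec"],float),np.array(i["tvec"],float),K,None)[0][:,0]
def save(n,im,s=1,interp=cv2.INTER_CUBIC): cv2.imwrite(f"pics/{n}.png",cv2.resize(im[...,::-1],None,fx=s,fy=s,interpolation=interp))
E
python3 - <<'E'
from h import *
for n in("top","scene"):
    im=eyes.capture(n); np.save(n+"0.npy",im); save(n+"0",im,1.5); i=eyes.camera_info(n)
    R,_=cv2.Rodrigues(np.array(i["rvec"],float)); print(n,i["fx"],(-R.T@np.array(i["tvec"]).ravel()).round(3))
print(r.grip_point_offset,r.get_obs()["tcp_rot"],r.get_obs()["time"],r.get_obs()["width"])
E
```

```text
top 463.7538816613429 [0.335 0.115 1.262]
scene 416.2718355274799 [ 0.3   -0.749  0.898]
0.0187 [[-9.10292522e-01  4.13964915e-01 -7.57088920e-04]
 [ 4.13965607e-01  9.10290911e-01 -1.71251137e-03]
 [-1.97484614e-05 -1.87229507e-03 -9.99998247e-01]] 0.1 0.0850092334829354
```

View pics/top0.png

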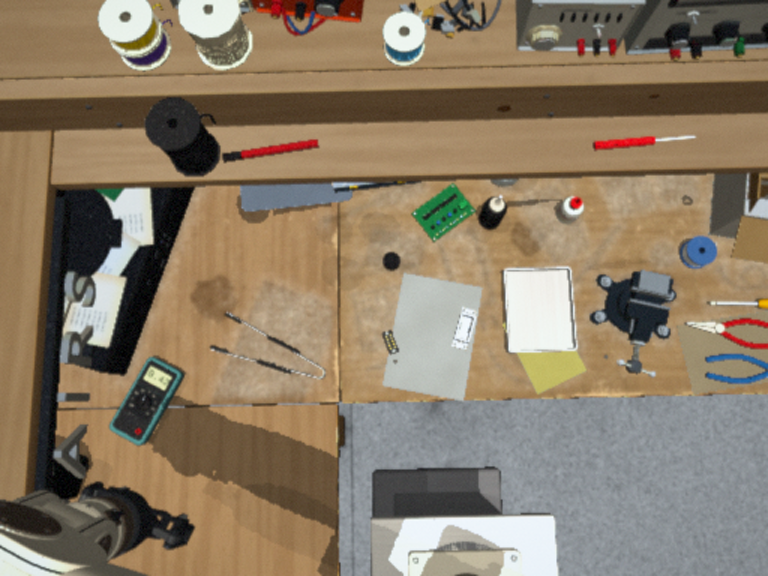

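View pics/scene0.png

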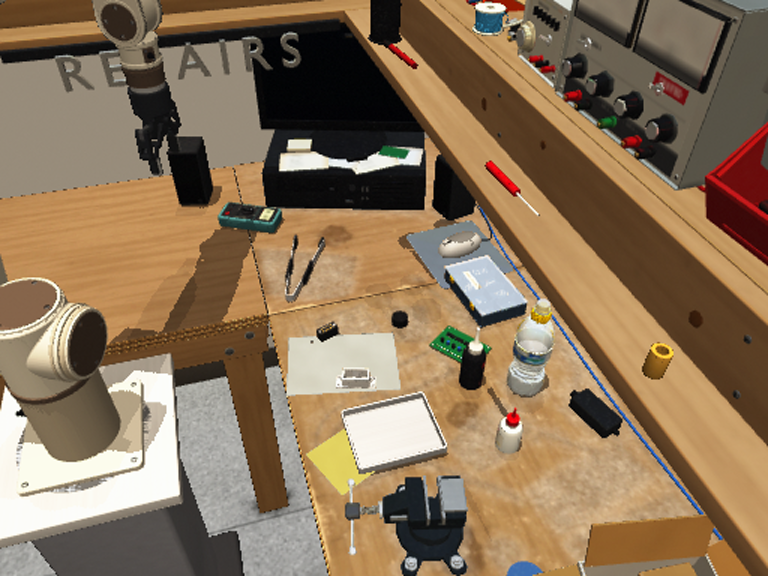

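The top view (1.5x) shows the insert at (391,342), the housing at (464,328), the tray at (540,310), and the tongs from the bow at (323,376) to the jaw tips at (226,315) and (211,349). I'll get rough positions first.

Run:
```python
from h import *
P={"insert":(391,342,.022),"hous_a":(470,308,.027),"hous_b":(460,348,.027),"hous":(464,328,.027),"tipL":(211,349,.015),"tipR":(226,315,.015),"bow":(323,376,.015),"tray":(540,310,.029),"cap":(391,261,.02)}
for k,(u,v,z) in P.items(): print(k,ray("top",(u/1.5,v/1.5),z)[0].round(3))
i=eyes.camera_info("wrist");R,_=cv2.Rodrigues(np.array(i["rvec"],float));c=-R.T@np.array(i["tvec"]).ravel()
o=r.get_obs();T=np.array(o["tcp_rot"]);print("cam in tool",(T.T@(c-o["tool_pos"])).round(3),"axis",(T.T@R[2]).round(3),i["fx"])
```

```text
insert [0.456 0.116 0.022]
hous_a [ 0.513 -0.027  0.027]
hous_b [ 0.442 -0.006  0.027]
hous [ 0.477 -0.015  0.027]
tipL [0.451 0.439 0.015]
tipR [0.512 0.413 0.015]
bow [0.399 0.238 0.015]
tray [ 0.506 -0.152  0.029]
cap [0.604 0.112 0.02 ]
cam in tool [ 0.081  0.001 -0.173] axis [-0.314  0.001  0.949] 323.2790431501528
```

>>> {"name": "drive_tool", "arguments": {"series": [[0.024, -0.038, 0, 5, 1], [0.024, -0.038, 0, 5, 1], [0.024, -0.038, 0, 5, 1], [0.024, -0.038, -0.01, 5, 1], [0.024, -0.038, -0.01, 5, 1], [0.024, -0.038, -0.01, 5, 1], [0.024, -0.038, -0.01, 5, 1], [0.024, -0.038, -0.01, 5, 1]]}}

```text
time: 0.9
tool_pos: [0.3994, 0.1494, 0.1505]
tcp_rot: [[-0.962, -0.272, -0.0], [-0.272, 0.962, 0.0], [0.0, 0.0, -1.0]]
ft_force: [0.9, 0.8, 0.1]
width: 0.0856
grasp_force: 0.0
```

>>> {"name": "drive_tool", "arguments": {"series": [[0.02, -0.045, -0.01, 4.5, 1], [0.011, -0.046, -0.01, 0, 1], [0, 0, 0, 0, 1], [0, 0, 0, 0, 1]]}}

```text
time: 1.3
tool_pos: [0.4294, 0.0593, 0.1305]
tcp_rot: [[-0.941, -0.339, -0.002], [-0.339, 0.941, 0.0], [0.002, 0.001, -1.0]]
ft_force: [0.5, -0.4, -0.3]
width: 0.0856
grasp_force: 0.0
```

Run:
```python
from h import *
im=eyes.capture("wrist"); np.save("w1.npy",im); save("w1",im,1.5)
o=r.get_obs();print(o["tool_pos"],np.array(o["tcp_rot"]).round(3),o["q"],o["time"])
print(proj("wrist",[[.456,.116,.022],[.477,-.015,.027]])*1.5)
```

```text
[0.42950481 0.06034704 0.13081099] [[-0.94  -0.342 -0.001]
 [-0.342  0.94   0.   ]
 [ 0.001  0.001 -1.   ]] [ 7.97356587e+00  9.05904973e+00 -1.65300883e+01  6.44651311e+01
  3.16397361e-02 -1.20112879e+01] 1.35
[[446.21646417 334.03711356]
 [234.35942676 299.37201799]]
```

View pics/w1.png

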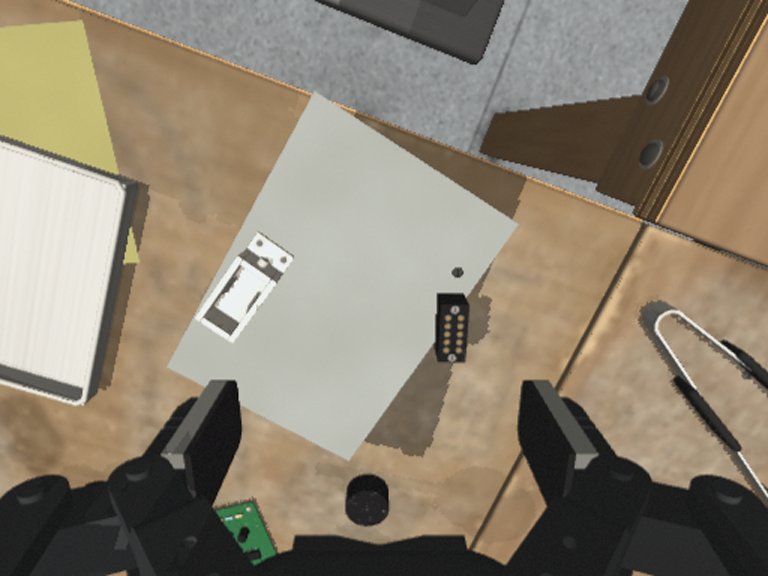

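The wrist view shows the housing around (240,290), with its rim, recess and near flange, and the insert at (452,330) with its end screws at (455,310) and (452,357). I'll enlarge both.

Run:
```python
from h import *
im=np.load("w1.npy")
a=im[150:235,120:205]; b=im[185:250,275:325]
a=cv2.resize(a,None,fx=6,fy=6,interpolation=cv2.INTER_NEAREST); b=cv2.resize(b,None,fx=5.6,fy=7.85,interpolation=cv2.INTER_NEAREST)
save("c1",np.hstack([a,b[:510]]))
```

```text
(no output)
```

View pics/c1.png

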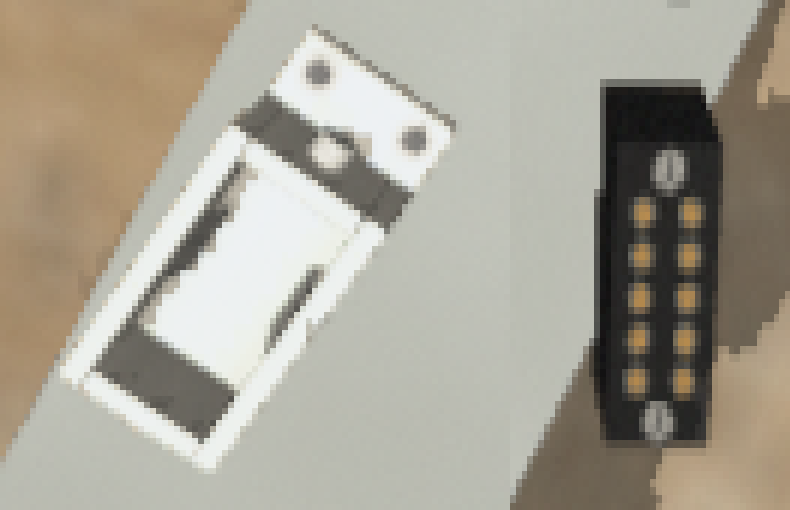

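The enlarged crops show the housing rim corners at about (238,125), (385,230), (212,468) and (62,375). The insert's top face runs from (613,140) to (708,440).

Run:
```python
from h import *
rim=np.array([(238,125),(385,230),(212,468),(62,375)])/6+[119.5,149.5]
ins=np.array([(613,140),(720,140),(708,440),(602,440)])-[510,0]; ins=ins/[5.6,7.846]+[274.5,184.5]
scr=(np.array([(668,171),(658,421)])-[510,0])/[5.6,7.846]+[274.5,184.5]
for n,p,z in(("rim",rim,.027),("ins",ins,.022)):
    w=ray("wrist",p,z)[:,:2]; e=np.roll(w,-1,0)-w
    print(n,w.mean(0).round(4),"len",np.linalg.norm(e,axis=1).round(4),"yaw",np.degrees(np.arctan2(e[:,1],e[:,0])).round(1))
w=ray("wrist",scr,.022)[:,:2];d=w[1]-w[0];print(w.mean(0).round(4),np.degrees(np.arctan2(d[1],d[0])).round(1))
```

```text
rim [ 0.4772 -0.0145] len [0.0262 0.0489 0.0266 0.05  ] yaw [  71.7  -17.2 -105.9  162.3]
ins [0.4539 0.1192] len [0.0178 0.0394 0.0183 0.0394] yaw [ 110.    20.3  -70.  -160.5]
[0.4544 0.1198] 19.8
```

>>> {"name": "drive_tool", "arguments": {"series": [[0.012, 0.03, -0.03, 0, 0], [0.0127, 0.0292, -0.03, 0, 0], [0, 0, -0.03, 0, 0], [0, 0, -0.02, 0, 0], [0, 0, -0.0118, 0, 0], [0, 0, 0, 0, 0], [0, 0, 0, 0, -1], [0, 0, 0, 0, -1]], "force": 30}}

```text
time: 2.15
tool_pos: [0.4554, 0.1206, 0.0104]
tcp_rot: [[-0.939, -0.344, 0.002], [-0.344, 0.939, 0.001], [-0.002, -0.0, -1.0]]
ft_force: [0.4, -0.1, 0.6]
width: 0.0144
grasp_force: 0.0
```

>>> {"name": "drive_tool", "arguments": {"series": [[0, 0, 0, 0, -1], [0, 0, 0, 0, -1], [0, 0, 0, 0, -1]]}}

```text
time: 2.45
tool_pos: [0.455, 0.1196, 0.0098]
tcp_rot: [[-0.94, -0.343, 0.001], [-0.343, 0.94, 0.0], [-0.001, -0.0, -1.0]]
ft_force: [0.6, -0.1, -0.3]
width: -0.0001
grasp_force: 0.0
```

Run:
```python
from h import *
im=eyes.capture("wrist"); np.save("w2.npy",im)
im2=eyes.capture("top"); print(proj("top",[.454,.1195,.02]))
save("w2",np.hstack([cv2.resize(im[:,100:400],(468,600)),cv2.resize(im2[190:270,220:264],(330,600))]))
```

```text
[[259.28326176 228.72341517]]
```

View pics/w2.png

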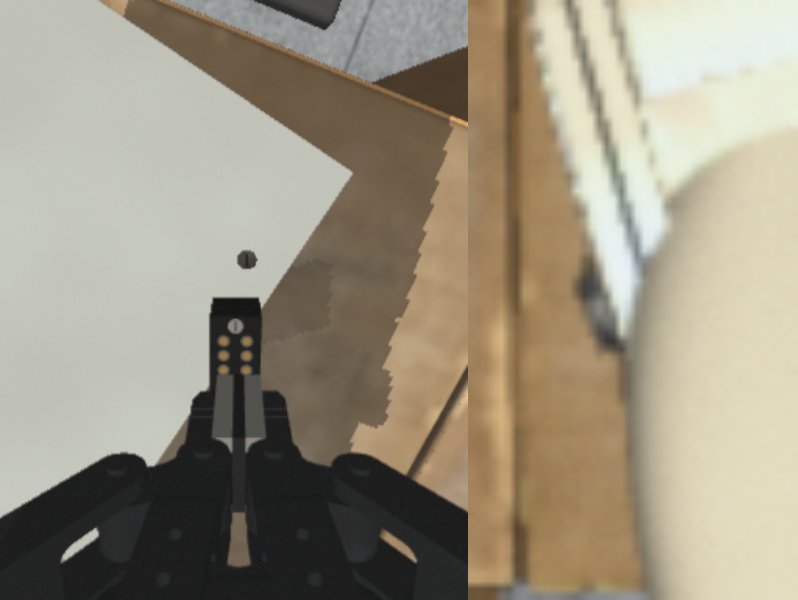

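The wrist view (right part of this picture is the arm blocking the top camera) shows the fingers shut, with the insert still upright and its near screw at (235,326). I'll check whether it moved.

Run:
```python
from h import *
p=[235/1.56+100,326/1.5625]
print("screw now",ray("wrist",[p],.022)[0].round(4))
o=r.get_obs();print(o["tool_pos"],o["width"],o["ft_force"])
R=np.array([[np.cos(a:=np.radians(20)),-np.sin(a)],[np.sin(a),np.cos(a)]])
print("expected screw",np.array([.4542,.1195])-R[:,0]*.0158)
q=[[240/1.56+100,375/1.5625],[215/1.56+100,435/1.5625],[262/1.56+100,435/1.5625]]
for z in(.01,.022,.03):print(z,ray("wrist",q,z).round(4).tolist())
print(proj("wrist",[o["tool_pos"]])*[1.56,1.5625]-[156,0])
i=eyes.camera_info("wrist");Rw,_=cv2.Rodrigues(np.array(i["rvec"],float));c=-Rw.T@np.array(i["tvec"]).ravel();print(c)
```

```text
screw now [0.4384 0.1129 0.022 ]
[0.45475907 0.11946927 0.00951541] -3.746227013710317e-05 [ 0.06493788 -0.7220574   0.42287918]
expected screw [0.43935286 0.11409608]
0.01 [[0.4609, 0.123, 0.01], [0.4889, 0.1228, 0.01], [0.4826, 0.1403, 0.01]]
0.022 [[0.4552, 0.1209, 0.022], [0.4813, 0.1207, 0.022], [0.4754, 0.1369, 0.022]]
0.03 [[0.4514, 0.1195, 0.03], [0.4762, 0.1192, 0.03], [0.4706, 0.1347, 0.03]]
[[236.69548452 357.73540825]]
[0.37897957 0.09229485 0.18267409]
```

Run:
```python
from h import *
im=eyes.capture("scene"); P=proj("scene",[[.4542,.1195,.022],[.4548,.1195,.0095]]);print(P)
u,v=P[0].astype(int); a=im[v-60:v+30,u-45:u+45]; w=np.load("w2.npy")[190:290,215:290]
save("s3",np.hstack([cv2.resize(a,(450,450),interpolation=cv2.INTER_NEAREST),cv2.resize(w,(338,450),interpolation=cv2.INTER_NEAREST)]));print(u-45,v-60)
```

```text
[[217.22169813 218.10641129]
 [217.62882577 221.02466995]]
172 158
```

View pics/s3.png

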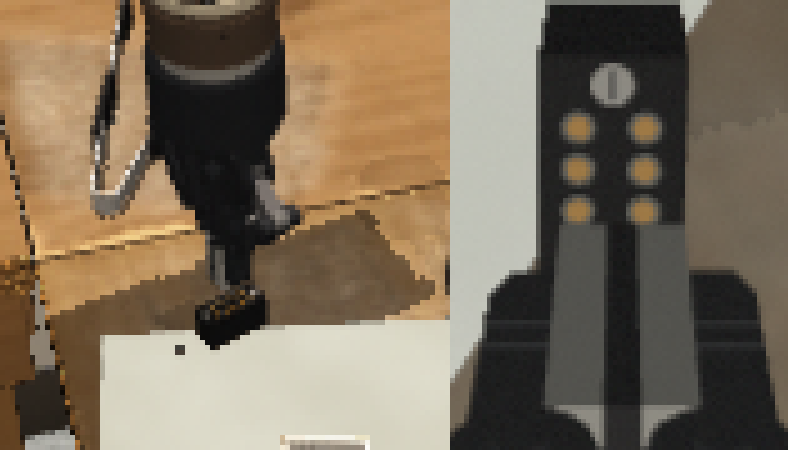

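The fingers are shut just above the insert, so the real fingertips sit higher than the reported TCP. I'll feel down gently to find the offset.

>>> {"name": "drive_tool", "arguments": {"series": [[0, 0, -0.002, 0, -1], [0, 0, -0.001, 0, -1], [0, 0, 0, 0, -1]]}}

```text
time: 2.9
tool_pos: [0.4543, 0.1194, 0.0059]
tcp_rot: [[-0.939, -0.343, -0.001], [-0.343, 0.939, -0.0], [0.001, 0.0, -1.0]]
ft_force: [0.3, 0.6, 0.1]
width: -0.0005
grasp_force: 0.0
```

>>> {"name": "drive_tool", "arguments": {"series": [[0, 0, -0.001, 0, -1], [0, 0, -0.001, 0, -1], [0, 0, 0, 0, -1]]}}

```text
time: 3.2
tool_pos: [0.4544, 0.1195, 0.0041]
tcp_rot: [[-0.939, -0.343, -0.0], [-0.343, 0.939, -0.0], [0.0, 0.0, -1.0]]
ft_force: [-0.4, 0.6, -0.2]
width: -0.0
grasp_force: 0.0
```

>>> {"name": "drive_tool", "arguments": {"series": [[0, 0, -0.001, 0, -1], [0, 0, -0.001, 0, -1], [0, 0, -0.001, 0, -1], [0, 0, 0, 0, -1]]}}

```text
time: 3.6
tool_pos: [0.4544, 0.1195, 0.0011]
tcp_rot: [[-0.939, -0.343, -0.0], [-0.343, 0.939, -0.0], [0.0, 0.0, -1.0]]
ft_force: [-0.3, 0.5, -0.2]
width: -0.0002
grasp_force: 0.0
```

Run:
```python
from h import *
im=eyes.capture("scene"); a=im[150:240,172:262]; w=eyes.capture("wrist")[180:290,215:290]
save("s4",np.hstack([cv2.resize(a,(480,480),interpolation=cv2.INTER_NEAREST),cv2.resize(w,(327,480),interpolation=cv2.INTER_NEAREST)])[:, :800])
o=r.get_obs();print(o["tool_pos"],o["ft_force"],o["width"])
```

```text
[0.45451994 0.11955045 0.00119717] [ 1.0692407  -1.22885178  0.32871269] -5.35599649421619e-05
```

View pics/s4.png

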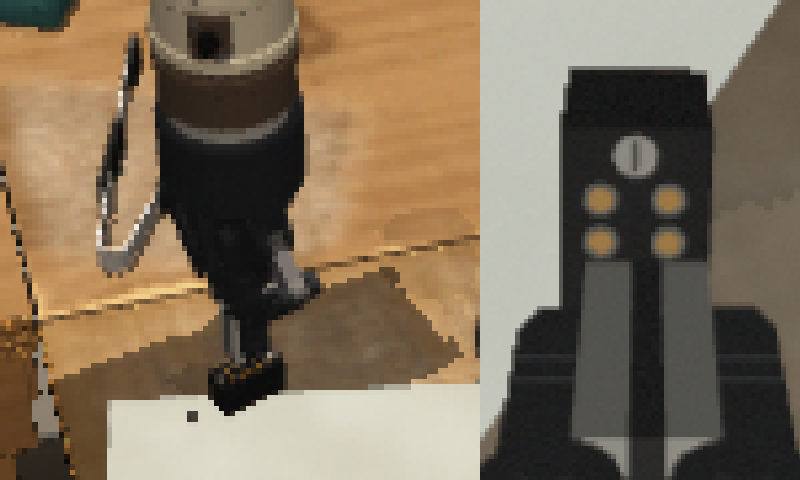

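Both views show the shut tips still above the insert's top. I'll keep feeling down.

>>> {"name": "drive_tool", "arguments": {"series": [[0, 0, -0.0015, 0, -1], [0, 0, -0.0015, 0, -1], [0, 0, -0.0015, 0, -1], [0, 0, 0, 0, -1]]}}

```text
time: 4.1
tool_pos: [0.4543, 0.1195, -0.0035]
tcp_rot: [[-0.939, -0.343, -0.001], [-0.343, 0.939, -0.0], [0.001, 0.0, -1.0]]
ft_force: [0.5, 0.4, 0.4]
width: 0.0005
grasp_force: 0.0
```

>>> {"name": "drive_tool", "arguments": {"series": [[0, 0, -0.0015, 0, -1], [0, 0, -0.001, 0, -1], [0, 0, -0.001, 0, -1], [0, 0, 0, 0, -1]]}}

```text
time: 4.5
tool_pos: [0.4545, 0.1195, -0.0069]
tcp_rot: [[-0.939, -0.343, -0.0], [-0.343, 0.939, -0.0], [0.0, 0.0, -1.0]]
ft_force: [0.1, -0.2, -0.1]
width: -0.0
grasp_force: 0.0
```

>>> {"name": "drive_tool", "arguments": {"series": [[0, 0, -0.001, 0, -1], [0, 0, -0.001, 0, -1], [0, 0, -0.001, 0, -1], [0, 0, 0, 0, -1]]}}

```text
time: 4.9
tool_pos: [0.4547, 0.1196, -0.0083]
tcp_rot: [[-0.939, -0.343, 0.001], [-0.343, 0.939, 0.0], [-0.001, -0.0, -1.0]]
ft_force: [-3.5, -1.3, 12.9]
width: 0.0001
grasp_force: 6.4
```

Contact with the insert's top (22 mm) came at a reported TCP z of about -0.008, so the shut tips are about 30 mm above the reported TCP. I'll regrasp with that offset.

>>> {"name": "drive_tool", "arguments": {"series": [[0, 0, 0.0099, 0, -1], [0, 0, 0.01, 0, -0.1], [0, 0, 0, 0, -0.1], [0, 0, 0, 0, -0.1], [0, 0, -0.01, 0, -0.1], [0, 0, -0.01, 0, -0.1], [0, 0, -0.0115, 0, -0.1], [0, 0, 0, 0, -0.1]], "force": 30}}

```text
time: 5.7
tool_pos: [0.4522, 0.119, -0.0239]
tcp_rot: [[-0.939, -0.343, -0.005], [-0.343, 0.939, -0.001], [0.005, 0.0, -1.0]]
ft_force: [-0.2, -0.7, -0.1]
width: 0.0383
grasp_force: 0.0
```

>>> {"name": "drive_tool", "arguments": {"series": [[0, 0, 0, 0, -1], [0, 0, 0, 0, -1], [0, 0, 0, 0, -1], [0, 0, 0, 0, -1]]}}

```text
time: 6.1
tool_pos: [0.4549, 0.1197, -0.021]
tcp_rot: [[-0.939, -0.343, 0.001], [-0.343, 0.939, 0.0], [-0.001, -0.0, -1.0]]
ft_force: [-0.1, 0.6, 0.6]
width: 0.017
grasp_force: 32.7
```

>>> {"name": "drive_tool", "arguments": {"series": [[0, 0, 0.02, 0, -1], [0, 0, 0.025, 0, -1], [0.004, -0.0268, 0, -7.5, -1], [0.005, -0.0268, 0, -7.5, -1], [0.005, -0.0268, 0, -7.5, -1], [0.005, -0.0268, 0, -7.5, -1], [0.004, -0.0268, 0, -7.5, -1], [0, 0, 0, 0, -1]]}}

```text
time: 6.9
tool_pos: [0.4784, -0.017, 0.024]
tcp_rot: [[-0.952, 0.305, 0.001], [0.305, 0.952, -0.001], [-0.002, -0.0, -1.0]]
ft_force: [-0.6, -0.1, -0.3]
width: 0.0173
grasp_force: 32.7
```

>>> {"name": "drive_tool", "arguments": {"series": [[0, 0, 0, 0, -1], [0, 0, 0, 0, -1]]}}

```text
time: 7.1
tool_pos: [0.4774, -0.0138, 0.0237]
tcp_rot: [[-0.954, 0.299, -0.0], [0.299, 0.954, 0.0], [0.0, 0.0, -1.0]]
ft_force: [0.4, 0.6, 0.3]
width: 0.0169
grasp_force: 32.7
```

Run:
```python
from h import *
im=eyes.capture("wrist"); np.save("w5.npy",im); o=r.get_obs(); print(o["tool_pos"],o["width"],o["grasp_force"])
T=np.array(o["tcp_rot"]);print(T.round(4).tolist())
u,v=proj("wrist",[[.4772,-.0145,.027]])[0].astype(int); print(u,v)
save("w5",np.hstack([cv2.resize(im[v-80:v+50,u-55:u+55],(508,600),interpolation=cv2.INTER_NEAREST)]))
```

```text
[ 0.47735717 -0.01364564  0.02367664] 0.016955768003184317 32.71879255771637
[[-0.9545, 0.2982, -0.0002], [0.2982, 0.9545, 0.0003], [0.0003, 0.0002, -1.0]]
249 232
```

View pics/w5.png

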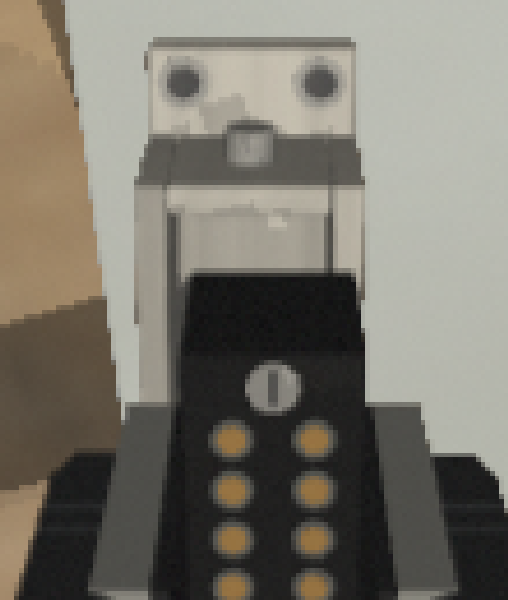

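The wrist view (origin 194,152; scale 4.615) shows the housing's near rim edge at (136..364,185), the recess edge at (168..332,210), the insert's lower near edge at (186..358,272) and its upper one at (180..365,355). The yaw is aligned.

Run:
```python
from h import *
o=r.get_obs();T=np.array(o["tcp_rot"]);t=np.array(o["tool_pos"])
def tl(pts,z): 
    p=np.array(pts)/4.615+[193.5,151.5]; return ((ray("wrist",p,z)-t)@T)[:,:2].round(4).tolist()
print("rim near",tl([(136,185),(364,185)],.027)); print("recess near",tl([(168,211),(332,211)],.027))
zi=t[2]+.021
print("ins bottom",tl([(188,272),(357,272)],zi)); print("ins top",tl([(180,355),(365,355)],zi+.022)); print("screw",tl([(273,387)],zi+.022))
print("flange screws",tl([(183,82),(319,82)],.005),"peg",tl([(250,148)],.016))
```

```text
rim near [[0.0245, -0.0158], [0.0246, 0.0116]]
recess near [[0.0212, -0.012], [0.0213, 0.0078]]
ins bottom [[0.0204, -0.0087], [0.0204, 0.0099]]
ins top [[0.0206, -0.0082], [0.0206, 0.0094]]
screw [[0.0172, 0.0006]]
flange screws [[0.0316, -0.0112], [0.0316, 0.0068]] peg [[0.0258, -0.0022]]
```

>>> {"name": "drive_tool", "arguments": {"series": [[0, -0.0025, 0, 0, -1], [0, 0, -0.005, 0, -1], [0, 0, -0.005, 0, -1], [0, 0, -0.005, 0, -1], [0, 0, 0, 0, -1], [0, 0, -0.003, 0, -1], [0, 0, 0, 0, -1]]}}

```text
time: 7.85
tool_pos: [0.4773, -0.0169, 0.0053]
tcp_rot: [[-0.954, 0.3, -0.001], [0.3, 0.954, -0.0], [0.001, -0.0, -1.0]]
ft_force: [-0.2, 1.5, -0.3]
width: 0.0173
grasp_force: 32.7
```

>>> {"name": "drive_tool", "arguments": {"series": [[0, 0, -0.002, 0, -1], [0, 0, -0.002, 0, -1], [0, 0, -0.002, 0, -1], [0, 0, 0, 0, -1], [0, 0, 0, 0, -1]]}}

```text
time: 8.35
tool_pos: [0.4775, -0.0169, -0.0004]
tcp_rot: [[-0.954, 0.3, -0.0], [0.3, 0.954, 0.0], [0.0, -0.0, -1.0]]
ft_force: [-0.8, -0.3, -0.1]
width: 0.017
grasp_force: 32.7
```

>>> {"name": "drive_tool", "arguments": {"series": [[0, 0, 0, 0, -0.4], [0, 0, 0, 0, -0.4], [0, 0, 0, 0, -0.4], [0, 0, 0.015, 0, -0.4], [0, 0, 0.015, 0, -0.4], [0, 0, 0, 0, -1], [0, 0, 0, 0, -1], [0, 0, 0, 0, -1]]}}

```text
time: 9.15
tool_pos: [0.4769, -0.0169, 0.029]
tcp_rot: [[-0.954, 0.3, -0.001], [0.3, 0.954, 0.0], [0.001, -0.0, -1.0]]
ft_force: [-0.9, 1.1, -0.2]
width: -0.0001
grasp_force: 0.0
```

>>> {"name": "drive_tool", "arguments": {"series": [[0, 0, -0.01, 0, -1], [0, 0, -0.008, 0, -1], [0, 0, -0.003, 0, -1], [0, 0, -0.003, 0, -1], [0, 0, 0, 0, -1]]}}

```text
time: 9.65
tool_pos: [0.4772, -0.0169, 0.0051]
tcp_rot: [[-0.954, 0.3, -0.001], [0.3, 0.954, -0.0], [0.001, -0.0, -1.0]]
ft_force: [0.1, 0.8, -0.0]
width: -0.0001
grasp_force: 0.0
```

>>> {"name": "drive_tool", "arguments": {"series": [[0, 0, -0.002, 0, -1], [0, 0, -0.002, 0, -1], [0, 0, 0, 0, -1]]}}

```text
time: 9.95
tool_pos: [0.4782, -0.0171, 0.0021]
tcp_rot: [[-0.954, 0.3, 0.001], [0.3, 0.954, -0.0], [-0.001, 0.0, -1.0]]
ft_force: [-0.6, 0.1, 2.8]
width: 0.0003
grasp_force: 1.5
```

>>> {"name": "drive_tool", "arguments": {"series": [[0, 0, -0.002, 0, -1], [0, 0, -0.002, 0, -1], [0, 0, 0, 0, -1]]}}

```text
time: 10.25
tool_pos: [0.4782, -0.0171, -0.002]
tcp_rot: [[-0.954, 0.3, 0.001], [0.3, 0.954, -0.0], [-0.001, 0.0, -1.0]]
ft_force: [0.2, -0.5, 3.8]
width: -0.0
grasp_force: 1.6
```

Run:
```python
from h import *
im=eyes.capture("wrist"); o=r.get_obs(); print(o["tool_pos"],o["ft_force"])
u,v=proj("wrist",[[.4772,-.0165,.027]])[0].astype(int); print(u,v)
s=eyes.capture("scene");a,b=proj("scene",[[.4772,-.0165,.027]])[0].astype(int);print(a,b)
save("w6",np.hstack([cv2.resize(im[v-80:v+30,u-45:u+45],(430,525),interpolation=cv2.INTER_NEAREST),cv2.resize(s[b-40:b+20,a-20:a+20],(350,525),interpolation=cv2.INTER_NEAREST)]))
```

```text
[ 0.4781839  -0.01706137 -0.00197683] [-0.08238947 -1.28132895  3.42288187]
251 252
236 248
```

View pics/w6.png

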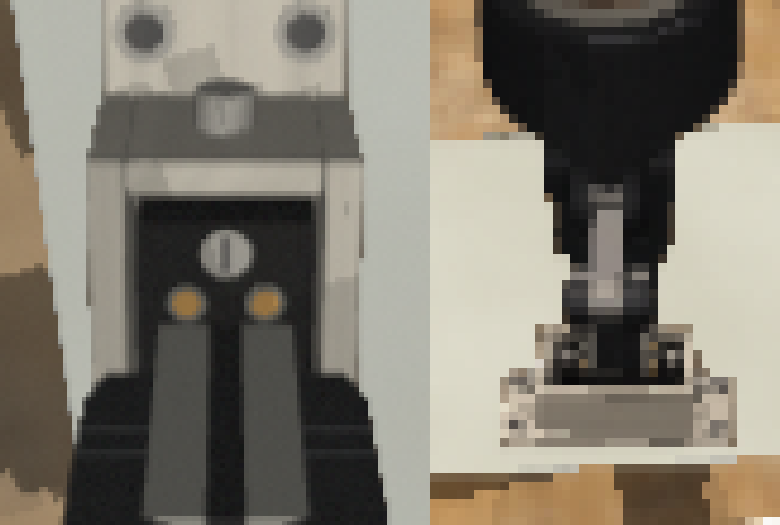

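The insert is in the recess and going down under about 3.5 N; the near end is still slightly below rim level in view. I'll push until the force rises.

>>> {"name": "drive_tool", "arguments": {"series": [[0, 0, -0.0015, 0, -1], [0, 0, 0, 0, -1]]}}

```text
time: 10.55
tool_pos: [0.4782, -0.0171, -0.0032]
tcp_rot: [[-0.954, 0.3, 0.001], [0.3, 0.954, -0.0], [-0.001, 0.0, -1.0]]
ft_force: [-1.0, -0.8, 6.7]
width: -0.0002
grasp_force: 3.3
```

>>> {"name": "drive_tool", "arguments": {"series": [[0, 0, -0.001, 0, -1], [0, 0, -0.0005, 0, -1], [0, 0, 0, 0, -1], [0, 0, 0, 0, -1]]}}

```text
time: 10.95
tool_pos: [0.4782, -0.017, -0.0033]
tcp_rot: [[-0.954, 0.3, 0.002], [0.3, 0.954, -0.0], [-0.002, 0.0, -1.0]]
ft_force: [-4.6, -1.4, 18.1]
width: -0.0002
grasp_force: 9.0
```

Hard stop at a reported z of -0.0033, which is tip at rim level, so the insert is flush. I'll lift, look back at the housing and go on to the tongs.

>>> {"name": "drive_tool", "arguments": {"series": [[0, 0, 0.02, 0, -1], [0, 0, 0.04, 0, -1], [0, 0, 0.04, 0, -1], [0, 0, 0.03, 0, -1], [0, 0, 0, 0, -1]]}}

```text
time: 11.45
tool_pos: [0.481, -0.0169, 0.1289]
tcp_rot: [[-0.954, 0.3, 0.009], [0.3, 0.954, -0.0], [-0.008, 0.003, -1.0]]
ft_force: [0.5, 0.0, -0.5]
width: 0.0001
grasp_force: 0.0
```

Run:
```python
from h import *
im=eyes.capture("wrist"); np.save("w7.npy",im); o=r.get_obs(); print(o["tool_pos"],o["time"])
g=cv2.cvtColor(im,cv2.COLOR_RGB2GRAY)
u,v=proj("wrist",[[.4772,-.0165,.027]])[0].astype(int);print(u,v)
# black insert top: dark blob nearest
m=(g[v-60:v+60,u-60:u+60]<45).astype(np.uint8); n,l,st,ce=cv2.connectedComponentsWithStats(m)
for k in range(1,n):
    if st[k,4]>150: print(st[k],ce[k].round(1)); rr=cv2.minAreaRect(np.argwhere(l==k)[:,::-1].astype(np.float32)); b=cv2.boxPoints(rr)+[u-60,v-60]; print(b.round(1).tolist()); w=ray("wrist",b,.027)[:,:2]; e=np.roll(w,-1,0)-w; print(w.mean(0).round(4),np.linalg.norm(e,axis=1).round(4),np.degrees(np.arctan2(e[:,1],e[:,0])).round(1))
```

```text
[ 0.47932922 -0.01687665  0.12653563] 11.5
251 178
[ 50  35  21  45 527] [60.4 55.7]
[[241.0, 153.0], [261.0, 153.0], [261.0, 197.0], [241.0, 197.0]]
[ 0.4745 -0.0159] [0.0171 0.0399 0.0179 0.0399] [  72.6  -16.9 -107.5  161.9]
```

>>> {"name": "drive_tool", "arguments": {"series": [[-0.004, 0.033, 0, 8.4, 1], [-0.004, 0.033, 0, 8.4, 1], [-0.004, 0.033, 0, 8.4, 1], [-0.004, 0.033, 0, 8.4, 1], [-0.004, 0.033, 0, 8.4, 1], [-0.004, 0.033, 0, 8.4, 1], [-0.004, 0.033, 0, 8.4, 1], [-0.004, 0.033, 0, 8.4, 1]]}}

```text
time: 12.3
tool_pos: [0.4439, 0.2478, 0.1225]
tcp_rot: [[-0.641, -0.767, -0.004], [-0.767, 0.641, -0.002], [0.004, 0.002, -1.0]]
ft_force: [0.0, -0.2, 0.4]
width: 0.0853
grasp_force: 0.0
```

>>> {"name": "drive_tool", "arguments": {"series": [[-0.006, 0.033, 0, 8.4, 1], [-0.006, 0.036, 0, 8.0, 1], [0, 0, 0, 0, 1], [0, 0, 0, 0, 1], [0, 0, 0, 0, 1]]}}

```text
time: 12.8
tool_pos: [0.4329, 0.3148, 0.1233]
tcp_rot: [[-0.406, -0.914, -0.002], [-0.914, 0.406, -0.002], [0.003, 0.001, -1.0]]
ft_force: [0.2, -0.0, 0.7]
width: 0.0854
grasp_force: 0.0
```

Run:
```python
from h import *
im=eyes.capture("wrist"); np.save("w8.npy",im); save("w8",im,1.5); o=r.get_obs(); print(o["tool_pos"],np.array(o["tcp_rot"]).round(3).tolist(),o["time"])
```

```text
[0.43315961 0.31467447 0.12371997] [[-0.406, -0.914, -0.002], [-0.914, 0.406, -0.001], [0.002, 0.001, -1.0]] 12.85
```

View pics/w8.png

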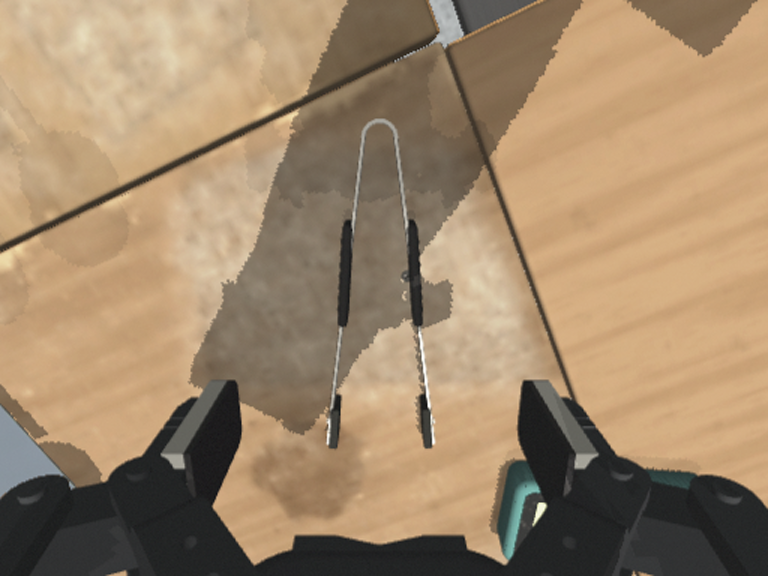

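The wrist view shows the tongs lined up with the tool: bow at (380,122), finger grips at (345,273) and (416,273), jaws at (334,420) and (428,420).

Run:
```python
from h import *
o=r.get_obs();T=np.array(o["tcp_rot"]);t=np.array(o["tool_pos"])
P=np.array([(345,220),(345,326),(413,220),(418,326),(334,400),(334,447),(426,400),(430,447),(380,120)])/1.5-.5
im=np.load("w8.npy");g=cv2.cvtColor(im,cv2.COLOR_RGB2GRAY)
n,l,st,ce=cv2.connectedComponentsWithStats((g[120:310,200:310]<40).astype(np.uint8))
for k in range(1,n):
    if st[k,4]>80: 
        c=ce[k]+[200,120]; print(st[k],c.round(1),ray("wrist",[c],.018)[0].round(4),((ray("wrist",[c],.018)-t)@T)[0].round(4))
w=ray("wrist",P,.022)
print(w.round(4)[:,:2].tolist()); print(((w-t)@T).round(4)[:,:2].tolist())
og=w[:4].mean(0);j=w[4:8].mean(0);d=j-w[8];print("origin",og,"jaws",j,"yaw",np.degrees(np.arctan2(d[1],d[0])), "tool y yaw",np.degrees(np.arctan2(T[1,1],T[0,1])))
```

```text
[ 29  27   6  70 147] [231.6 181.1] [0.4511 0.3089 0.018 ] [-0.0023 -0.0188  0.1057]
[[0.4388, 0.279], [0.4667, 0.3381], [0.4034, 0.2947], [0.4258, 0.3563], [0.4952, 0.382], [0.5107, 0.4143], [0.4409, 0.4061], [0.452, 0.4404], [0.3987, 0.2378]]
[[0.0301, -0.0198], [-0.0353, -0.0212], [0.0301, 0.019], [-0.0352, 0.0235], [-0.0869, -0.0294], [-0.1228, -0.0305], [-0.0869, 0.03], [-0.1228, 0.0338], [0.084, 0.0001]]
origin [0.4336742  0.31701936 0.022     ] jaws [0.47467675 0.4107251  0.022     ] yaw 66.29311127676738 tool y yaw 156.0398219241411
```

>>> {"name": "drive_tool", "arguments": {"series": [[0.0005, 0.001, -0.03, 0.3, 0.5], [0, 0, -0.03, 0, 0.5], [0, 0, -0.03, 0, 0.5], [0, 0, -0.03, 0, 0.5], [0, 0, -0.015, 0, 0.5], [0, 0, 0, 0, 0.5], [0, 0, 0, 0, 0.5]], "force": 60}}

```text
time: 13.55
tool_pos: [0.4344, 0.3162, -0.0101]
tcp_rot: [[-0.401, -0.916, -0.0], [-0.916, 0.401, -0.0], [0.0, 0.0, -1.0]]
ft_force: [0.6, 0.8, -0.1]
width: 0.064
grasp_force: 0.0
```

>>> {"name": "drive_tool", "arguments": {"series": [[0, 0, -0.01, 0, 0.5], [0, 0, -0.008, 0, 0.5], [0, 0, 0, 0, 0.5], [0, 0, 0, 0, 0.5]]}}

```text
time: 13.95
tool_pos: [0.4339, 0.317, -0.0284]
tcp_rot: [[-0.4, -0.917, -0.0], [-0.917, 0.4, -0.0], [0.0, 0.0, -1.0]]
ft_force: [0.2, -0.6, -0.9]
width: 0.064
grasp_force: 0.0
```

>>> {"name": "drive_tool", "arguments": {"series": [[0, 0, 0, 0, 0.2], [0, 0, 0, 0, 0.05], [0, 0, 0, 0, -0.02], [0, 0, 0, 0, -0.02], [0, 0, 0, 0, -0.02], [0, 0, 0, 0, -0.02]], "force": 60}}

```text
time: 14.55
tool_pos: [0.435, 0.3178, -0.0273]
tcp_rot: [[-0.4, -0.917, 0.002], [-0.917, 0.4, 0.001], [-0.002, -0.001, -1.0]]
ft_force: [0.3, -0.9, 6.0]
width: 0.0419
grasp_force: 7.2
```

>>> {"name": "drive_tool", "arguments": {"series": [[0, 0, 0.005, 0, -0.02], [0, 0, 0.01, 0, -0.02], [0, 0, 0.02, 0, -0.02], [0, 0, 0.02, 0, -0.02], [0, 0, 0, 0, -0.02], [0, 0, 0, 0, -0.02]]}}

```text
time: 15.15
tool_pos: [0.4342, 0.3172, 0.0269]
tcp_rot: [[-0.4, -0.917, 0.001], [-0.917, 0.4, 0.001], [-0.001, -0.0, -1.0]]
ft_force: [-0.7, 0.7, -1.9]
width: 0.042
grasp_force: 6.2
```

```bash
cat > jaws.py <<'E'
from h import *
# tongs in hand: black blobs (grips, jaws) in wrist image, in tool frame on plane z_tool
o=r.get_obs();T=np.array(o["tcp_rot"]);t=np.array(o["tool_pos"]);print(t.round(4),o["width"],o["grasp_force"],np.round(o["ft_force"],1),o["time"])
im=eyes.capture("wrist");np.save("wl.npy",im)
z=t[2]+.030+.016
tip=proj("wrist",(t+T@np.array([[.084,0,-.045],[.03,.021,-.045],[.03,-.021,-.045]]).T.T[0] if 0 else [t+T@np.array(p) for p in([.084,0,-.045],[.03,.021,-.045],[.03,-.021,-.045])]))
print("expected bow, grip ends",tip.round(1).tolist())
E
python3 jaws.py
python3 - <<'E'
import numpy as np,cv2
im=np.load("wl.npy"); g=cv2.cvtColor(im,cv2.COLOR_RGB2GRAY)
n,l,st,ce=cv2.connectedComponentsWithStats((g<45).astype(np.uint8))
for k in range(1,n):
    if st[k,4]>60: print(st[k],ce[k].round(1))
E
```

```text
[0.4342 0.3172 0.0269] 0.042043838512355776 6.161408596562978 [-0.7  0.7 -1.9] 15.15
expected bow, grip ends [[251.5, 75.6], [301.1, 211.0], [202.0, 211.0]]
[ 194  197   29  137 1815] [210.8 265.6]
[ 284  198   29  133 1714] [295.6 265.7]
[175 253  14  10  92] [182.2 257.9]
[318 253  13  10  86] [323.5 258. ]
[    0   270   369   114 17576] [192.8 344.5]
[380 295  20  10  78] [390.7 299. ]
[364 302  16  21 192] [371.9 311.3]
[462 350  38  34 317] [480.6 370.4]
[378 354  43  30 693] [403.4 371.3]
```

The tongs are in hand and symmetric about the tool axis. I'll carry them round to hang over the housing, pointing along its length.

>>> {"name": "drive_tool", "arguments": {"series": [[0, 0, 0.02, 0, -0.02], [0, 0, 0.03, 0, -0.02], [-0.004, -0.02, 0, -5, -0.02], [-0.004, -0.022, 0, -6, -0.02], [-0.004, -0.022, 0, -6, -0.02], [-0.004, -0.022, 0, -6, -0.02], [-0.004, -0.022, 0, -6, -0.02], [-0.004, -0.022, 0, -6, -0.02]]}}

```text
time: 16.0
tool_pos: [0.4087, 0.1857, 0.0753]
tcp_rot: [[-0.855, -0.518, -0.003], [-0.518, 0.855, -0.001], [0.003, 0.0, -1.0]]
ft_force: [0.9, 0.1, -0.8]
width: 0.0423
grasp_force: 6.2
```

>>> {"name": "drive_tool", "arguments": {"series": [[-0.004, -0.022, 0, -6, -0.02], [-0.004, -0.022, 0, -6, -0.02], [-0.004, -0.022, 0, -6, -0.02], [-0.004, -0.022, 0, -6, -0.02], [-0.004, -0.022, 0, -6, -0.02], [-0.005, -0.022, 0, -6, -0.02], [-0.005, -0.022, 0, -6, -0.02], [-0.004, -0.018, 0, -6, -0.02]]}}

```text
time: 16.8
tool_pos: [0.3744, 0.014, 0.0755]
tcp_rot: [[-0.957, 0.289, -0.003], [0.289, 0.957, -0.0], [0.003, -0.001, -1.0]]
ft_force: [-0.2, -0.4, -1.3]
width: 0.0422
grasp_force: 6.2
```

>>> {"name": "drive_tool", "arguments": {"series": [[-0.0027, 0, 0, -0.7, -0.02], [0, 0, 0, 0, -0.02], [0, 0, 0, 0, -0.02], [0, 0, 0, 0, -0.02]]}}

```text
time: 17.2
tool_pos: [0.3735, 0.0157, 0.0765]
tcp_rot: [[-0.956, 0.295, -0.0], [0.295, 0.956, 0.0], [0.0, 0.0, -1.0]]
ft_force: [-1.2, 0.3, -0.8]
width: 0.042
grasp_force: 6.2
```

```bash
python3 jaws.py
python3 - <<'E'
from h import *
im=np.load("wl.npy"); g=cv2.cvtColor(im,cv2.COLOR_RGB2GRAY)
n,l,st,ce=cv2.connectedComponentsWithStats((g<45).astype(np.uint8))
for k in range(1,n):
    if st[k,4]>60: print(st[k],ce[k].round(1))
# top camera may see jaws/housing
im=eyes.capture("scene"); np.save("sc.npy",im); print(proj("scene",[[.4768,-.0157,.027],[.4768,-.0157,.11]]))
o=r.get_obs();print(np.array(o["tcp_rot"]).round(3).tolist(),np.round(o["q"],1))
E
```

```text
[0.3735 0.0157 0.0765] 0.04197889473127757 6.1674903226412425 [-1.2  0.3 -0.8] 17.2
expected bow, grip ends [[251.0, 75.4], [300.4, 210.1], [201.8, 210.0]]
[    0   197   509   187 30378] [252.7 332. ]
[[236.21866336 248.6726419 ]
 [235.58265426 227.72563015]]
[[-0.956, 0.295, -0.0], [0.295, 0.956, 0.0], [0.0, 0.0, -1.0]] [  2.4   5.8 -29.5  54.7   0.   19.6]
```

Run:
```python
from h import *
o=r.get_obs();T=np.array(o["tcp_rot"]);t=np.array(o["tool_pos"])
f=lambda x,y,z: t+T@np.array([-x,y,0])+[0,0,.0275+z]
im=np.load("sc.npy");g=cv2.cvtColor(im,cv2.COLOR_RGB2GRAY)
for s in(1,-1):
    p=proj("scene",[f(90,0,0)*0+f(.09,s*.0245,.0),f(.09,s*.0245,.022),f(.12,s*.0245,.022),f(.12,s*.0245,0)]);print(s,p.round(1).tolist())
    if s==-1: # near jaw (robot's right), outer face visible
        u0,u1=p[:,0].min().astype(int)-6,p[:,0].max().astype(int)+7;v0,v1=p[:,1].min().astype(int)-10,p[:,1].max().astype(int)+11
        print(u0,v0);print("\n".join(" ".join(f"{x:3d}" for x in row) for row in g[v0:v1,u0:u1]))
```

```text
1 [[229.3, 222.7], [229.0, 216.8], [240.4, 216.9], [240.5, 222.8]]
-1 [[228.3, 236.3], [228.0, 230.4], [239.8, 230.5], [239.9, 236.4]]
221 220
 94  94  94  95  95  95  94  94  94  49  15  15  15  14  14  14  14  15  16  17  50 166 162 169 170
 93  94  94  94  94  94  94  94  93  49  14  14  14  14  14  13  15  15  13  16  49 169 162 167 171
128 126  97 138 140 141 121 162 162  78  15  15  14  15  14  12  13  13  15  14  51 130 130 171 172
159 143 139 122 156 167 165 168 206 205  45  44  44  44  44  43  45  46  49  49  89 210 210 211 210
205 205 205 204 204 204 205 205 208 211 205 206 208 209 209 209 209 209 209 209 209 214 214 213 213
207 208 208 207 207 207 207 207 208 210 212 213 214 215 215 215 215 215 215 214 214 214 213 213 213
207 206 207 207 207 207 206 207 209 210 212 213 213 214 214 214 214 214 214 214 214 212 213 213 213
207 207 207 207 207 206 207 207 208 209 210 212 212 214 213 213 214 213 213 214 214 213 212 212 211
207 206 207 207 207 207 207 207 208 208 210 210 212 213 212 213 213 212 213 213 213 213 213 212 212
207 206 207 207 207 207 207 207 207 207 209 209 211 212 2
[... 1042 characters left out ...]

209 209 209 209 209 209 210 209 210 209 208 208 206 206 206 205 206 206 206 206 206 206 206 206 205
211 209 209 210 210 209 210 209 210 209 209 209 208 208 207 207 207 207 207 206 206 206 205 205 206
210 210 210 210 211 211 211 210 211 211 210 209 208 208 208 208 207 207 207 206 206 206 205 205 205
211 211 211 212 211 211 212 211 211 210 210 209 209 209 209 209 208 207 206 206 206 205 205 205 205
213 213 212 213 213 213 213 213 212 211 210 210 209 209 209 208 207 207 206 205 205 205 205 205 205
214 214 214 214 214 214 213 121 163 142 163 161 160 159 158 233 234 234 233 234 233 233 195 193 195
214 214 214 214 214 214 213 110 138 114  92 110 112 101 102 118 120 150 153 157 160 169 170 189 242
```

The scene pixels put the jaws where predicted, within about 2 mm and level. Now down over the housing and close.

>>> {"name": "drive_tool", "arguments": {"series": [[0.0025, -0.0005, -0.02, 0, -0.02], [0, 0, -0.025, 0, -0.02], [0, 0, -0.025, 0, -0.02], [0, 0, -0.015, 0, -0.02], [0, 0, -0.01, 0, -0.02], [0, 0, -0.005, 0, -0.02], [0, 0, 0, 0, -0.02], [0, 0, 0, 0, -0.02]]}}

```text
time: 18.1
tool_pos: [0.3763, 0.0147, -0.023]
tcp_rot: [[-0.955, 0.296, 0.001], [0.296, 0.955, 0.0], [-0.001, 0.0, -1.0]]
ft_force: [-0.8, 0.3, -0.6]
width: 0.0421
grasp_force: 6.2
```

```bash
python3 jaws.py
python3 - <<'E'
from h import *
o=r.get_obs();T=np.array(o["tcp_rot"]);t=np.array(o["tool_pos"])
f=lambda x,y,z: t+T@np.array([-x,y,0])+[0,0,.0275+z]
im=eyes.capture("scene");g=cv2.cvtColor(im,cv2.COLOR_RGB2GRAY)
print(proj("scene",[f(.09,s*.0245,z) for s in(1,-1) for z in(0,.022)]+[f(.12,s*.0245,z) for s in(1,-1) for z in(0,.022)]).round(1).tolist())
print(proj("scene",[f(.105,0,.0235)])); print("\n".join(" ".join(f"{x:3d}" for x in row) for row in g[234:262,216:256]))
E
```

```text
[ 0.3763  0.0147 -0.023 ] 0.04209252407625398 6.165693888160604 [-0.8  0.3 -0.6] 18.1
expected bow, grip ends [[250.9, 74.9], [300.3, 209.6], [201.8, 209.6]]
[[231.5, 247.3], [231.3, 242.1], [230.6, 261.0], [230.4, 255.7], [242.1, 247.5], [242.0, 242.3], [241.6, 261.1], [241.5, 255.9]]
[[236.29560105 248.54363198]]
218 216 215 215 215 214 214 214 214 213 213 212 212 211 211 211 211 211 210 210 209 210 210 210 210 211 211 212 211 213 213 215 214 216 217 216 218 217 218 218
217 216 216 215 215 214 215 214 214 213 213 212 212 211 211 212 210 210 210 209 209 209 209 209 209 210 209 211 211 212 213 214 215 215 215 216 216 217 217 217
217 216 216 215 215 215 215 214 214 213 213 213 213 211 211 211 211 210 209 209 209 209 209 209 209 210 209 210 210 210 211 213 213 214 214 215 215 215 216 217
217 216 216 215 215 214 214 214 215 215 214 214 213 212 211 211 211 210 210 209 209 209 209 209 209 209 209 209 210 210 211 212 213 213 214 214 214 215 215 216
216 215 215 215 214 214 213 214 215 215 215 213 213 213 212 212 211 210 209 210 210 209 209 209 210 210 210 210 209 210 211 211 213 213 214 213
[... 2996 characters left out ...]
  63  39 131 130 130 166 234 198 237 221 214 213 213 212 213
106 107 108 109 108 109 110 109  97 110 108 109 108 107 108 110 110 101 107 112 113 102 117 112  82  86  46 125 126 165 216 224 226 231 178 214 215 213 213 212
210 129 118 117 119 158 108 107 106 107 106 107 107 107 107 107 109 108 108  96 108 126 108 108 107 111  44 211 212 214 218 218 217 217 213 215 215 214 214 213
215 212 212 211 211 211 209 209 209 208 208 208 121 114 116 114 156 105 105 105 106  97 106 107 107 110  45 215 204 204 205 207 193 193 195 160 158 160 162 164
216 216 216 215 215 214 213 213 213 213 202 200 196 197 183 177 186  58  50  65  74  72  96  79  96 105  45  88 157 144 156 153 155 155 151 153 154 153 156 155
```

The pixels show one jaw on each side of the housing, centred along it, with the contacts at rim level. Closing now.

>>> {"name": "drive_tool", "arguments": {"series": [[0, 0, 0, 0, -0.08], [0, 0, 0, 0, -0.12], [0, 0, 0, 0, -0.16], [0, 0, 0, 0, -0.25], [0, 0, 0, 0, -1], [0, 0, 0, 0, -1], [0, 0, 0, 0, -1], [0, 0, 0, 0, -1]], "force": 60}}

```text
time: 19.0
tool_pos: [0.3762, 0.0147, -0.0232]
tcp_rot: [[-0.955, 0.297, 0.001], [0.297, 0.955, 0.0], [-0.001, 0.0, -1.0]]
ft_force: [-0.6, 0.9, 2.3]
width: 0.0344
grasp_force: 62.2
```

>>> {"name": "drive_tool", "arguments": {"series": [[0, 0, 0, 0, -1], [0, 0, 0, 0, -1]]}}

```text
time: 19.2
tool_pos: [0.3762, 0.0147, -0.0232]
tcp_rot: [[-0.955, 0.297, 0.001], [0.297, 0.955, 0.0], [-0.001, 0.0, -1.0]]
ft_force: [-0.5, 1.3, 2.9]
width: 0.0343
grasp_force: 62.3
```

>>> {"name": "drive_tool", "arguments": {"series": [[0, 0, 0.005, 0, -1], [0, 0, 0.01, 0, -1], [0, 0, 0.015, 0, -1], [0, 0, 0.02, 0, -1], [0, 0, 0.02, 0, -1], [0, 0, 0.02, 0, -1], [0, 0, 0.02, 0, -1], [0, 0, 0.02, 0, -1]]}}

```text
time: 20.0
tool_pos: [0.3743, 0.0143, 0.1068]
tcp_rot: [[-0.955, 0.297, -0.003], [0.297, 0.955, -0.001], [0.003, -0.001, -1.0]]
ft_force: [0.0, 0.2, -2.8]
width: 0.0337
grasp_force: 61.6
```

>>> {"name": "drive_tool", "arguments": {"series": [[0.002, -0.008, 0.015, 0, -1], [0.004, -0.018, 0.005, 0, -1], [0.005, -0.024, 0, 0, -1], [0.005, -0.024, 0, 0, -1], [0.005, -0.024, 0, 0, -1], [0.004, -0.02, 0, 0, -1], [0.003, -0.012, 0, 0, -1], [0.001, -0.006, 0, 0, -1]]}}

```text
time: 20.8
tool_pos: [0.4042, -0.1221, 0.1261]
tcp_rot: [[-0.955, 0.298, -0.002], [0.298, 0.955, 0.0], [0.002, -0.0, -1.0]]
ft_force: [-0.2, -0.3, -2.6]
width: 0.0343
grasp_force: 61.6
```

>>> {"name": "drive_tool", "arguments": {"series": [[0, 0, 0, 0, -1], [0, 0, 0, 0, -1], [0, 0, 0, 0, -1], [0, 0, 0, 0, -1], [0, 0, 0, 0, -1]]}}

```text
time: 21.3
tool_pos: [0.4048, -0.1209, 0.1267]
tcp_rot: [[-0.955, 0.296, 0.0], [0.296, 0.955, 0.0], [-0.0, 0.0, -1.0]]
ft_force: [0.5, 0.7, -2.4]
width: 0.0345
grasp_force: 61.6
```

Run:
```python
from h import *
o=r.get_obs();T=np.array(o["tcp_rot"]);t=np.array(o["tool_pos"]);print(t.round(4),o["width"],o["grasp_force"],np.round(o["ft_force"],1),o["time"])
tr=ray("top",np.array([(504,268),(571,266),(578,350),(508,353)])/1.5,.029);print("tray",tr.mean(0).round(3))
dz=t[2]+.0232; c=t+T@np.array([-.105,0,0]); c[2]=dz; print("housing expected",c.round(3))
im=eyes.capture("scene"); 
Rz=lambda x,y,z: c+T@np.array([-x,y,0])+[0,0,z]
rim=[Rz(sx*.025,sy*.014,.027) for sx,sy in((-1,1),(1,1),(1,-1),(-1,-1))]; fl=[Rz(sx*.037,-.014,.0) for sx in(-1,1)]
P=proj("scene",rim+fl);print(P.round(1).tolist())
m=P.mean(0).astype(int);g=cv2.cvtColor(im,cv2.COLOR_RGB2GRAY);print(m-[24,16]);print("\n".join(" ".join(f"{x:3d}" for x in row) for row in g[m[1]-16:m[1]+18,m[0]-24:m[0]+24]))
```

```text
[ 0.4048 -0.1209  0.1267] 0.034457697360716535 61.585203409194946 [ 0.5  0.7 -2.4] 21.3
tray [ 0.508 -0.152  0.029]
housing expected [ 0.505 -0.152  0.15 ]
[[251.4, 241.7], [273.0, 242.0], [273.3, 251.3], [251.2, 251.0], [245.9, 258.6], [278.1, 259.1]]
[238 234]
190 191 191 192 193 192 192 193 193 194 195 197 197 197 198 198 198 198 199 200 199 199 199 198 198 197 151 145 144 145 144 144 142 143 146 144 137 138 140 140 139 139 138 140 138 134 136 142
190 190 190 190 191 191 191 192 193 194 195 195 197 196 197 198 198 197 198 199 200 198 198 199 197 197 153 147 143 143 145 150 146 147 145 143 144 148 152 146 141 135 137 131 126 126 133 143
190 190 190 190 190 191 191 191 192 193 194 194 194 195 196 195 197 198 198 198 197 198 197 198 198 197 155 154 153 150 147 155 154 150 146 144 146 146 145 141 140 136 137 139 134 132 139 144
189 189 190 191 189 190 190 191 191 192 193 194 194 194 195 196 195 197 196 197 198 198 197 197 195 195 154 162 166 163 157 157 157 151 149 147 142 138 131 126 132 139 141 146 146 147 147 144
190 190 191 190 190 190 190 190 190 192 193 195 194 194 194 194 195 1
[... 4990 characters left out ...]
  69  68  66  68  68  72  71  69  66  66  86 218 241 235 200 125 109  97 102  90  86  83  85  85  84  85  64 116 242 133 127
 73  69  68  68  72  73  74  71  71  69  71  71  72  74  75  75  69  68  69  69  70  69  60 105 137 160 142 132 120 104  96  98  87  84  83  84  84  84  84  84  84 109 163 146  78 235 138 130
 79  75  74  76  74  75  74  75  74  68  69  69  70  74  76  75  72  70  82 103 175 159 139 136  93  79  69  89  88  85  83  84  84  85  84  83  96 110 164 217 216 216 216 216  73 126 239 130
 80  78  77  77  76  74  73  75  76  71  68  66  69  64  84 108 161 156 131 107  95  75  91  89  86  85  85  85  86  86  84  84  97 111 203 218 216 216 217 220 234 233 234 235 158  56 240  94
```

The housing hangs level between the jaws where expected, at (0.505, -0.152, 0.15). The tray centre is (0.508, -0.152), and the wrist force matches the weight of both. Handing in.

```bash
python3 -c "
from h import *
print(hand_in())"
```

```text
the job is handed in; nothing more can be done
None
```

I pressed the insert flush and handed the job in with the tongs holding the housing level, about 15 cm above the bench over the middle of the drip tray; the hand-in returned no verdict.

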